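Seat the drive and start the erasing dock with its two-key chord

ROBOT

A 6-joint arm with a two-finger parallel gripper is mounted at the origin on a cart in front of the work surface, level with it; the furniture and walls round the work are solid. World frame = base frame: x ahead of the robot, y to its left, z up, the work surface at z = 0. Lengths are in m, angles in rad, forces in N, time in s.
With the tool pointing down it reaches from about 0.3 to 1 m from the base axis. Payload 5.1 kg.
Tool frame: the origin (TCP) lies on the centre line of the jaws, within the pads' length; the fingertips stand 14 mm ahead of it and the grasp point (between the pads) lies 5 mm behind it; y points along the fingers, z is the direction in which the jaws open and shut, and the axes are right-handed (so a half turn about y gives the same grasp; the last joint's range is limited). The gripper opens to 95 mm and grips with 3 to 60 N. Pads are 20 mm wide; open, the fingers measure 119 mm over their backs; the gripper's body (75 mm by 180 mm) begins 59 mm behind the grasp point.
Start: joints at [-1.233, 0.124, 1.65, -0, 1.367, -0.083], TCP at [0.265, -0.593, 0.229] pointing down, gripper open.
Joint ranges: [-2.61, 2.61], [-1.02, 2.33], [0.03, 2.71], [-1.35, 4.49], [0.32, 2.68], [-2.91, 2.91]. Speed limits (rad/s): [2.57, 2.57, 3.14, 3.14, 3.14, 3.14].

INTERFACE

Orientations are given as a unit quaternion [x, y, z, w].
In Python, from cell import robot, snapshot, order, status gives the robot as it stands. Calls block until the motion is done:
- robot.move_to(position, orientation): joint-space move of the TCP to a pose.
- robot.movel(position, velocity=0.15, rotation=None, threshold=None): straight line of the TCP; rotation=None keeps the orientation; velocity is the mean speed in m/s. With threshold (N) it stops when the force on the tool has changed by that much, and returns True; else False.
- robot.goto_joints(angles): joint-space move.
- robot.open_jaws() and robot.close_gripper(): open the fingers fully, or close them until they stop; the grip force is fixed at half the most.
- robot.wait(seconds).
- robot.solve_ik(position, orientation): joint angles nearest the present ones, or None.
- snapshot(name): name is "side" or "top"; returns a dict with "pixels" (400x640x3 uint8, blue, green, red), "depth" (400x640 float32, m along the optical axis (not along the pixel's ray), 0 where there is no reading), "fov_y" (degrees; the focal length in pixels is half the picture's height over the tangent of half this angle, whatever the lens; pixels are square), "cx", "cy" (the principal point, pixels), "k1" (the pictures are not rectified: a ray, as slopes to the right and down, at radius r is drawn at 1 + k1 r^2 times it, then the intrinsics apply), "view" (4x4, takes a point from world to camera coordinates). Camera axes: x right, y down, z forward; pixel columns grow to the right and rows downward; lengths in m; the calibration is good to about 2 mm. A picture is of the moment at which its call begins.
A pose or a line that the arm cannot do raises robot.PlanningError and nothing moves.
- order.job_done(): hands the job in, once; it reports no verdict.
Readings, each from a call of its own:
- status.get_time_s(): time.
- status.get_q(): joint angles.
- status.get_joint_vel(): joint speeds.
- status.get_joint_efforts(): joint torques, N m.
- status.get_eef_pos(): TCP position.
- status.get_ee_rot(): TCP orientation.
- status.get_ft_force(): force on the tool from outside, world axes, zero at the start.
- status.get_ft_torque(): the same for the moment, N m.
- status.get_width(): finger opening in m.
Only numpy, scipy, OpenCV 4.12 (cv2) and the standard library are available. Lean on these libraries where they do the work, as an engineer would, in place of code of your own. Each camera call takes 0.05 s, during which the arm holds its last target.

TASK

Start the erasing dock: with the fingertips, push the disk drive that sticks out of its bay fully home against the back of the bay, then press the two large round keys fully down together, one fingertip on each, hold both down for at least two seconds and let them come up again. Leave the small key between them unpressed, do not lift the drive out of the bay, and leave everything else where it lies.

Things in the scene. Friction and masses are not known exactly. Their poses are not given: they have to be found in the camera images.
- dock: Grey plastic drive-erasing dock fixed to the table; 114 mm deep (x), 202 mm wide (y), 34 mm high. Origin on the table top; its x axis points from its open front to its back, y to its left as seen from the front, z up. Drive bay in the right part, key panel in the left part (top at z = 28 mm) with three round keys in a row along y at x = -24 mm: large at y = 77 and 17 mm, small at y = 47 mm.
- bay_stop (a point): Middle of the bay's rear stop face (rigid), at dock x = 44, y = -54 mm; axes as the dock's. The bay runs along x, open in front and above: floor at z = 12 mm, ending in front at dock x = -52 mm; side cheeks 74 mm apart, 26 mm high.
- drive: 2.5 inch disk drive, loose, flat in the bay: 70 mm across it, 100 mm along it (own y axis), 11 mm thick, 0.1 kg. Origin at the centre of its underside. Its front end sticks out 20 to 45 mm at the start; slides with friction only. Home: origin at dock x = -6 mm, front end still 4 mm proud of the bay floor's edge, so a fingertip in front of the dock can push it home, 8 to 22 mm above the table.
- key_left_top (a point): Centre of the top, 38 mm above the table when up, of the left large key (26 mm across); moves down with it.
- key_right_top (a point): Centre of the top, 38 mm above the table when up, of the right large key (26 mm across), 60 mm from the left one, centre to centre; moves down with it. With the fingers open about 46 mm and lined up with the dock's y axis, one fingertip stands on each large key.
- key_left (a joint): Left large key: 0 = up, 0.006 m = fully down; a spring returns it; 3 N holds it fully down (so some 6 N for both), then it meets a rigid stop.
- key_right (a joint): Right large key: the same as the left one.
- key_small (a joint): Small key (12 mm across, top 3 mm lower than the large ones) half-way between the large ones: 0 = up, 0.004 m = fully down. Not to be pressed.
- spare_drive: Bystander: a second 2.5 inch disk drive of the same kind, 70x100x11 mm, lying on the table to the right of the dock. Origin at the centre of its underside.
- screw_dish: Bystander: round steel screw dish, 77 mm across, 15 mm high, on the table in front of or behind the dock. Origin at the centre of its underside.
- tape_roll: Bystander: roll of tape lying flat, 77 mm across, 20 mm high, on the table behind or in front of the dock. Origin at the centre of its underside.
- driver: Bystander: precision screwdriver, 156 mm long, 16 mm high, lying on the table 10 cm or so in front of the drive. Origin at the centre of its underside.
- tweezers: Bystander: steel tweezers, 123 mm long, 10 mm high, lying on the table behind the dock, at the left. Origin at the centre of its underside.
- spacer: Bystander: hexagonal spacer, 22 mm long, 7 mm high, lying on top of the dock's panel, at its rear. Origin at the centre of its underside.
Not all that is in view belongs to the job. Several things have the shape of the dock; the one meant has the colours described above. Leave any red look-alike of the drive alone.

How it is judged:
By the outcome, as a careful person would: the job done as asked, in the order asked, and still so for the second after the job is handed in, with the robot touching nothing.
It also fails if it takes over 48 s, if anything falls off the work surface, if the arm or the gripper's body presses on something with over 40 N, if the wrist force passes 120 N, or if a joint passes its speed limit or range.

## Working session

There is one attempt and no reset: what is moved stays moved. The work goes in short steps, each a Python script; the robot and the scene stay as the last script left them, time stands still between calls to the robot, and variables do not carry over. Pictures are saved under pics/ and viewed, and the job is handed in when it is done.

```bash
ls; mkdir -p pics; cat > h.py <<'E'
import numpy as np, cv2
from cell import robot, snapshot, order, status
def K(s):
    f=200/np.tan(np.radians(s["fov_y"])/2); return f
def ray(s,u,v):
    f=K(s); x=(u-s["cx"])/f; y=(v-s["cy"])/f
    rd=np.hypot(x,y); r=rd
    for _ in range(30): r=rd/(1+s["k1"]*r*r)
    k=1/(1+s["k1"]*r*r); d=np.array([x*k,y*k,1.0])
    V=np.array(s["view"]); R=V[:3,:3]; t=V[:3,3]
    return -R.T@t, R.T@d
def onplane(s,u,v,z):
    o,d=ray(s,u,v); return o+d*(z-o[2])/d[2]
def bydepth(s,u,v):
    o,d=ray(s,u,v); return o+d*s["depth"][int(round(v)),int(round(u))]
def proj(s,p):
    V=np.array(s["view"]); c=V[:3,:3]@np.array(p)+V[:3,3]; x,y=c[:2]/c[2]; k=1+s["k1"]*(x*x+y*y); f=K(s)
    return np.array([s["cx"]+f*x*k,s["cy"]+f*y*k])
E
python3 - <<'E'
from h import *
import pickle
for n in("top","side"):
    s=snapshot(n); cv2.imwrite(f"pics/{n}0.png",s["pixels"]); pickle.dump(s,open(n+"0.pkl","wb"))
    print(n,s["fov_y"],s["cx"],s["cy"],s["k1"],np.round(s["view"],3).tolist())
print(status.get_time_s(),status.get_ee_rot(),status.get_width(),status.get_ft_force())
E
```

```text
pics
top 52.022098364468135 320.38044177813134 202.64249440209113 -0.07347270914003383 [[-0.158, -0.987, -0.001, -0.296], [-0.967, 0.155, -0.201, 0.529], [0.199, -0.031, -0.979, 0.785], [0.0, 0.0, 0.0, 1.0]]
side 50.07514840484037 313.63300260783495 199.81412789822397 -0.0465584249657631 [[-0.945, -0.327, 0.011, 0.344], [-0.17, 0.462, -0.871, 0.281], [0.28, -0.825, -0.492, 0.458], [0.0, 0.0, 0.0, 1.0]]
0.1 [-0.14777321  0.69216833 -0.69085987  0.14757614] 0.09476894005394017 [-0.17111687 -0.53537763 -0.78811115]
```

View pics/top0.png

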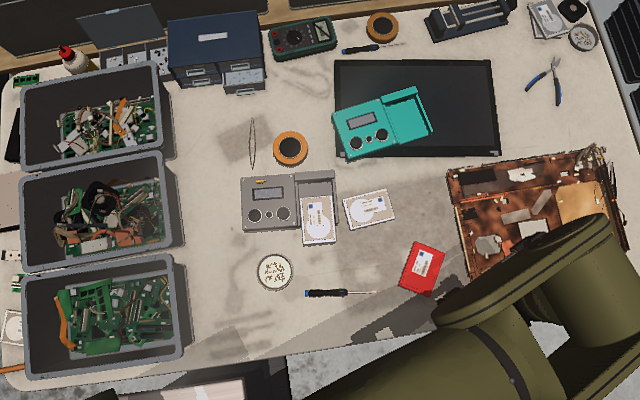

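View pics/side0.png

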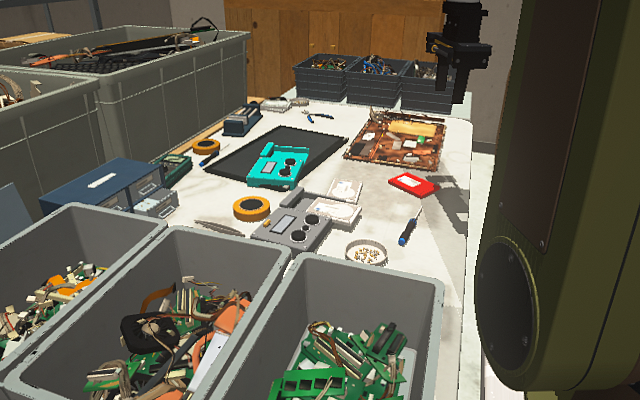

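The top view shows these things:
- Grey dock at about (290,203), with a drive sticking out of its bay at (320,218).
- Look-alikes: a teal dock at (380,122), a spare drive at (369,208), a red drive at (422,266), and a black frame with more loose drives at (548,20).

By its colours, the dock I want is the grey one. The drive is the one inside its bay. I'll check that in a close crop.

```bash
python3 - <<'E'
import pickle
from h import *
s=pickle.load(open("top0.pkl","rb"))
c=s["pixels"][160:310,225:405]; cv2.imwrite("pics/crop0.png",cv2.resize(c,None,fx=4,fy=4,interpolation=cv2.INTER_CUBIC))
t=pickle.load(open("side0.pkl","rb"))
c=t["pixels"][170:280,220:430]; cv2.imwrite("pics/crop1.png",cv2.resize(c,None,fx=3.8,fy=3.8,interpolation=cv2.INTER_CUBIC))
for p in[(254,214.5),(298,213),(320,218),(320,243),(225,240)]: print(p,np.round(bydepth(s,*p),4))
E
```

```text
(254, 214.5) [ 0.4754 -0.2362  0.0371]
(298, 213) [ 0.4664 -0.3268  0.0249]
(320, 218) [ 0.4493 -0.371   0.0201]
(320, 243) [ 0.3989 -0.3629  0.0021]
(225, 240) [ 0.4376 -0.162  -0.0011]
```

View pics/crop0.png

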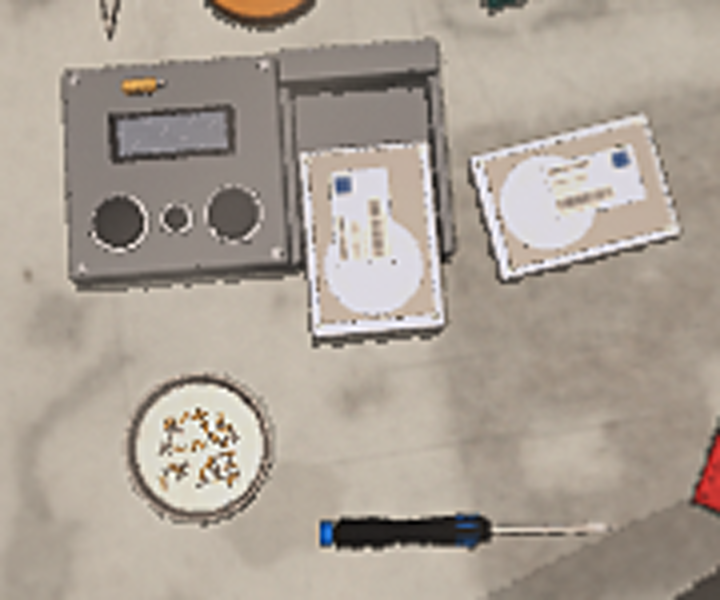

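View pics/crop1.png

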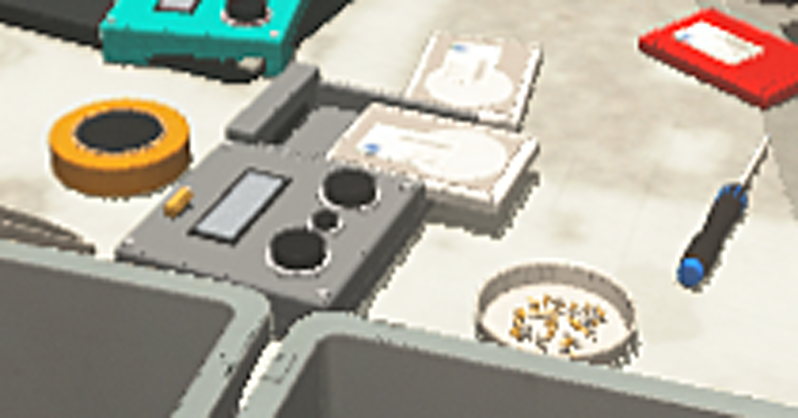

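The crop confirms the choice. The grey dock's large keys are at about (254.7,215.2) and (283.5,213.5), with the small key at (269,214.5). The drive's front edge runs from (304,243) to (335,242). The screw dish at (275,272) and the screwdriver at (340,293) are in front of the dock. Next I'll measure exactly.

```bash
cat > meas.py <<'E'
from h import *
def keys(s,guess,R):
    g=cv2.cvtColor(s["pixels"],cv2.COLOR_BGR2GRAY); out=[]
    u0,v0=np.round(guess).astype(int); 
    m=(g<85).astype(np.uint8); n,l,st,ce=cv2.connectedComponentsWithStats(m)
    k=l[v0,u0]; return ce[k],st[k]
E
python3 - <<'E'
from meas import *
import pickle
s=pickle.load(open("top0.pkl","rb")); t=pickle.load(open("side0.pkl","rb"))
P={}
for nm,cam,gs in(("top",s,[(254,215),(283,213),(269,214.4)]),("side",t,[(298.5,235),(312,219),(305.5,228)])):
    r=[]
    for g,z in zip(gs,(.038,.038,.035)):
        c,st=keys(cam,g,0); p=onplane(cam,*c,z); r.append(p); print(nm,np.round(c,1),st,np.round(p,4), 'depth z',np.round(bydepth(cam,*c),4))
    d=r[0]-r[1]; print(' dist',np.linalg.norm(d),'yaw',np.degrees(np.arctan2(-d[0],d[1])))
# bright drive mask in top
hsv=cv2.cvtColor(s["pixels"],cv2.COLOR_BGR2GRAY)
for cam,nm in((s,'top'),(t,'side')):
    h=cv2.cvtColor(cam["pixels"],cv2.COLOR_BGR2HSV); print(nm)
# drive corners by crop: top-surface corners z=.023
for uv in[(225+303/4,160+152/4),(225+427/4,160+144/4),(225+441/4,160+323/4),(225+314/4,160+333/4)]:
    print('drv',np.round(onplane(s,*uv,.023),4))
for uv in[(225+65/4,160+72/4),(225+277/4,160+58/4),(225+78/4,160+280/4),(225+290/4,160+265/4)]:
    print('panel',np.round(onplane(s,*uv,.028),4))
for uv in[(225+438/4,160+40/4),(225+455/4,160+250/4)]: print('rear/cheek',np.round(onplane(s,*uv,.034),4),np.round(onplane(s,*uv,.026),4))
print('dish',np.round(onplane(s,275,272,.015),4),'driver',[np.round(onplane(s,u,v,.01),4) for u,v in((305,293),(376,292))])
E
```

```text
top [254.2 215.1] [248 209  13  13 120] [ 0.4739 -0.2365  0.038 ] depth z [ 0.474  -0.2364  0.0372]
top [326.9 199.7] [     0      0    640    400 139578] [ 0.4823 -0.3909  0.038 ] depth z [ 0.4857 -0.3917  0.0214]
top [268.5 214.1] [266 212   6   5  22] [ 0.4718 -0.2661  0.035 ] depth z [ 0.4718 -0.2661  0.0351]
 dist 0.15453793764490195 yaw 3.1165311032420004
side [298.1 235.2] [291 230  15  11 127] [ 0.4722 -0.2272  0.038 ] depth z [ 0.4728 -0.2288  0.0368]
side [311.7 219.2] [305 215  14  10 108] [ 0.4673 -0.2859  0.038 ] depth z [ 0.4672 -0.2856  0.0382]
side [305.5 227.4] [303 225   6   6  27] [ 0.4702 -0.2597  0.035 ] depth z [ 0.4713 -0.2627  0.0329]
 dist 0.058929549286814216 yaw -4.753115580742052
top
side
drv [ 0.4979 -0.3373  0.023 ]
drv [ 0.4917 -0.4031  0.023 ]
drv [ 0.3963 -0.3947  0.023 ]
drv [ 0.4016 -0.3286  0.023 ]
panel [ 0.5604 -0.2178  0.028 ]
panel [ 0.5499 -0.3312  0.028 ]
panel [ 0.4478 -0.2111  0.028 ]
panel [ 0.4382 -0.3217  0.028 ]
rear/cheek [ 0.5444 -0.4175  0.034 ] [ 0.5467 -0.4181  0.026 ]
rear/cheek [ 0.4315 -0.4076  0.034 ] [ 0.4327 -0.4081  0.026 ]
dish [ 0.3526 -0.2609  0.015 ] driver [array([ 0.3005, -0.3158,  0.01  ]), array([ 0.2791, -0.4613,  0.01  ])]
```

```bash
python3 - <<'E'
from meas import *
import pickle
s=pickle.load(open("top0.pkl","rb")); t=pickle.load(open("side0.pkl","rb"))
for nm,cam,gs in(("top",s,[(254,215),(283,213)]),("side",t,[(298,234),(311.7,218.5)])):
    g=cv2.cvtColor(cam["pixels"],cv2.COLOR_BGR2GRAY); h=14
    for (u,v) in gs:
        # all pixels in window, depth z>.034 => key top
        P=np.array([bydepth(cam,a,b) for a in range(int(u)-h,int(u)+h) for b in range(int(v)-h,int(v)+h) if g[b,a]<80])
        m=(P[:,2]>.035)&(P[:,2]<.045); Q=P[m]
        # keep nearest cluster to guess
        c0=bydepth(cam,u,v); Q=Q[np.hypot(*(Q-c0)[:,:2].T)<.017]
        print(nm,len(Q),'median z',np.median(Q[:,2]).round(4),'mean',Q.mean(0).round(4),'mid',((Q.min(0)+Q.max(0))/2).round(4),'ext',np.ptp(Q,axis=0).round(4))
for p in [(.4739,-.2365,.038)]: print(proj(t,p),proj(s,p))
E
```

```text
top 102 median z 0.0372 mean [ 0.4746 -0.2361  0.0374] mid [ 0.4749 -0.2369  0.0377] ext [0.0242 0.0237 0.0054]
top 15 median z 0.0386 mean [ 0.4649 -0.2927  0.0379] mid [ 0.4674 -0.2951  0.0375] ext [0.0191 0.0225 0.0046]
side 89 median z 0.0377 mean [ 0.4738 -0.2309  0.0376] mid [ 0.4742 -0.2319  0.0374] ext [0.0231 0.0236 0.004 ]
side 77 median z 0.0377 mean [ 0.4695 -0.2902  0.0375] mid [ 0.4698 -0.292   0.0372] ext [0.0229 0.0255 0.0043]
[299.11088262 232.29354288] [254.16120087 215.1080327 ]
```

```bash
python3 - <<'E'
from meas import *
import pickle
s=pickle.load(open("top0.pkl","rb")); t=pickle.load(open("side0.pkl","rb"))
g=cv2.cvtColor(s["pixels"],cv2.COLOR_BGR2GRAY)
print(g[205:223,274:292])
w=(g[200:228,240:300]<96).astype(np.uint8)
n,l,st,ce=cv2.connectedComponentsWithStats(w)
for i in range(1,n):
    if st[i,4]>15: print(st[i],ce[i]+[240,200],onplane(s,*(ce[i]+[240,200]),.038).round(4))
E
```

```text
[[137 137 139 138 139 139 140 139 141 141 141 140 139 139 140 140 139 141]
 [138 139 138 139 139 139 119 168 174 129 166 152 142 140 140 140 140 139]
 [139 138 139 138 142 163 117 107  95  85  92 110 166 157 122 140 141 141]
 [138 138 138 142 166 103  84  84  83  83  83  84  95 126 213 106 141 141]
 [139 138 141 166 102  80  84  86  87  88  87  87  83  85 124 125 140 139]
 [138 138 140 168  79  83  87  88  88  88  89  88  87  85 124 206 139 138]
 [139 139 172 100  79  87  88  88  90  88  89  88  87  84  87 123 164 138]
 [138 141 207  71  84  88  89  88  90  89  90  87  88  85  81 108 187 137]
 [138 143 215  67  85  89  88  89  89  89  89  88  88  87  81 109 189 136]
 [139 142 199  72  85  88  88  89  88  89  89  90  88  84  76 119 191 137]
 [140 142 172  80  85  89  90  90  88  88  88  88  88  83  67 135 135 138]
 [139 140 139 106  71  86  88  88  90  89  89  87  84  70 108 215 131 138]
 [140 140 142 172 207  69  86  91  90  88  88  85  65  85 209 170 134 139]
 [140 140 138 135 221  86  70  73  78  75  71  64  91 214 165 139 138 138]
 [140 140 140 137 136 165 115 160  69  77  93 124 222 164 140 138 138 139]
 [140 141 141 141 139 145  94 142 166 191 155 106  91  89 141 140 139 139]
 [141 140 141 141 142 141 136 141 144 147 143 138 135 136 141 140 139 139]
 [141 140 141 141 141 141 142 139 140 139 139 141 140 142 141 140 139 138]]
[ 37   7  12  13 118] [282.6779661  213.05932203] [ 0.4688 -0.2957  0.038 ]
[  8   9  13  13 124] [254.16129032 215.0483871 ] [ 0.474  -0.2365  0.038 ]
[26 12  6  6 26] [268.38461538 214.15384615] [ 0.4712 -0.266   0.038 ]
[34 17 26 11 51] [290.43137255 225.58823529] [ 0.4403 -0.3078  0.038 ]
```

`close_gripper` takes optional arguments the same way `movel` does. The job needs an opening of about 46 mm, so I'll test in free air whether it accepts one.

```bash
python3 - <<'E'
from h import *
t=status.get_time_s()
try:
    r=robot.close_gripper(0.046); print('ret',r)
except Exception as e: print(type(e),e)
print(status.get_width(),status.get_time_s()-t)
E
```

```text
<class 'TypeError'> too many positional arguments
0.09476894005394017 0.0
```

No width argument exists, so the jaws only open fully or close fully. That still works for the keys. The two large keys are 86 mm across their outer sides, so jaws closing from 95 mm will grip both from outside, one fingertip on each. Friction from the roughly 30 N grip is well above the 3 N each key needs, so moving down 6 mm carries both keys to their stops.

The drive goes first, pushed with the jaws closed.

```bash
cat >> h.py <<'E'
from scipy.spatial.transform import Rotation as Rn
YAW=np.radians(-4.9)
ex=np.array([np.cos(YAW),np.sin(YAW),0]); ey=np.array([-np.sin(YAW),np.cos(YAW),0])
KM=np.array([.4716,-.2645,0])      # middle of the large keys (mean of views)
O=KM+.024*ex-.047*ey
def D(x,y,z): return O+x*ex+y*ey+np.array([0,0,z])
def Q(sg=1):
    y=np.array([0,0,-1.]); z=sg*ey; x=np.cross(y,z); return Rn.from_matrix(np.c_[x,y,z]).as_quat()
def inD(p): d=np.array(p)-O; return np.array([d@ex,d@ey,d[2]])
E
python3 - <<'E'
from h import *
import pickle
s=pickle.load(open("top0.pkl","rb"))
print('O',O.round(4))
for uv in[(301.5,197.5),(331.5,196),(335,241),(304,243)]: print('drive in dock',inD(onplane(s,*uv,.023)).round(4))
for uv in[(183,300),(175,200)]: print('bin',bydepth(s,*uv).round(3))
for sg in(1,-1):
  for p in(D(-.125,-.054,.12),D(-.125,-.054,.025),D(-.024,.047,.12),D(-.024,.047,.048)):
    q=robot.solve_ik(p,Q(sg)); print(sg,None if q is None else np.round(q,2))
E
```

```text
O [ 0.4915 -0.3134  0.    ]
drive in dock [ 0.0094 -0.0249  0.023 ]
drive in dock [ 0.0079 -0.0889  0.023 ]
drive in dock [-0.0883 -0.0886  0.023 ]
drive in dock [-0.0878 -0.0239  0.023 ]
bin [ 0.324 -0.074  0.045]
bin [ 0.535 -0.071  0.027]
1 [-0.88 -0.1   2.06 -0.    1.18 -2.37]
1 [-0.88  0.04  2.12 -0.    0.99 -2.37]
1 [-0.61 -0.02  1.99 -0.    1.17 -2.1 ]
1 [-0.61  0.07  2.03 -0.    1.04 -2.1 ]
-1 [-0.88 -0.1   2.06 -0.    1.18  0.77]
-1 [-0.88  0.04  2.12 -0.    0.99  0.77]
-1 [-0.61 -0.02  1.99 -0.    1.17  1.05]
-1 [-0.61  0.07  2.03 -0.    1.04  1.05]
```

```bash
python3 - <<'E'
from h import *
robot.move_to(D(-.122,-.055,.10),Q(-1))
robot.movel(D(-.122,-.055,.025),velocity=.15)
print(status.get_time_s(),status.get_eef_pos(),status.get_ft_force())
for n in("top","side"):
    s=snapshot(n); c=s["pixels"]; cv2.imwrite(f"pics/{n}1.png",cv2.resize(c[150:310,200:420] if n=="top" else c[150:290,210:450],None,fx=3.3,fy=3.3))
    print(n,proj(s,status.get_eef_pos()+np.array([0,0,-.014])))
E
```

```text
3.375 [ 0.36558657 -0.35865961  0.02569336] [0.03104366 0.11933983 0.55206226]
top [320.59564159 258.31500577]
side [371.83064762 220.9690701 ]
```

View pics/top1.png

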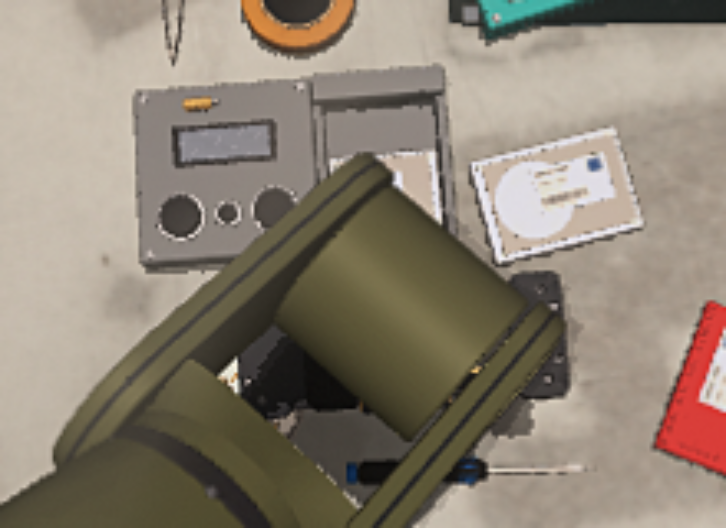

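View pics/side1.png

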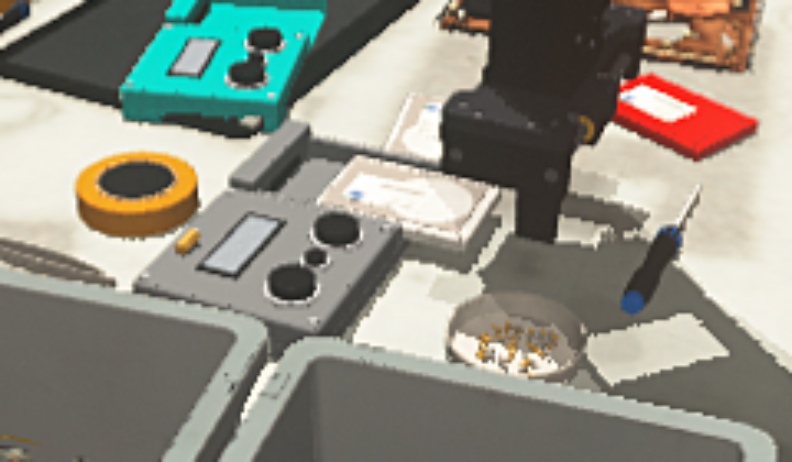

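The side view shows the closed fingertips at about (372,222), just in front of the drive's front end, matching the prediction. The arm hides this in the top view. Now I'll push.

```bash
python3 - <<'E'
from h import *
r=robot.movel(D(-.052,-.055,.025),velocity=.05,threshold=8)
print(r,status.get_time_s(),inD(status.get_eef_pos()).round(4),status.get_ft_force())
s=snapshot("side"); c=s["pixels"]; cv2.imwrite("pics/side2.png",cv2.resize(c[160:280,240:420],None,fx=4.2,fy=4.2))
E
```

```text
True 4.5167 [-0.0663 -0.0548  0.0244] [-0.97758012 -0.96675713  0.45097823]
```

View pics/side2.png

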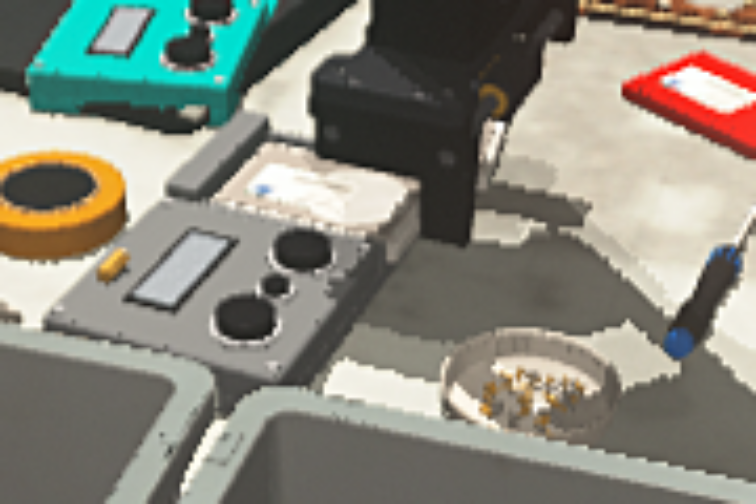

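```bash
python3 - <<'E'
from h import *
r=robot.movel(D(-.060,-.055,.025),velocity=.02,threshold=12)
robot.wait(.2)
print(r,status.get_time_s(),inD(status.get_eef_pos()).round(4),status.get_ft_force())
robot.movel(D(-.085,-.055,.025),velocity=.1)
robot.movel(D(-.085,-.055,.12),velocity=.25)
print(status.get_ft_force())
robot.move_to(D(-.024,.047,.12),Q(-1))
robot.open_jaws()
print(status.get_time_s(),status.get_width())
for n in("top","side"):
    s=snapshot(n); c=s["pixels"]; cv2.imwrite(f"pics/{n}3.png",cv2.resize(c[150:310,200:420] if n=="top" else c[150:290,210:420],None,fx=3.6,fy=3.6))
E
```

```text
True 5.0417 [-0.0669 -0.0537  0.0229] [ 0.55021357  0.32173131 -0.28812843]
[ 0.58734047  0.23453347 -0.47204447]
7.9917 0.09493968848509825
```

View pics/top3.png

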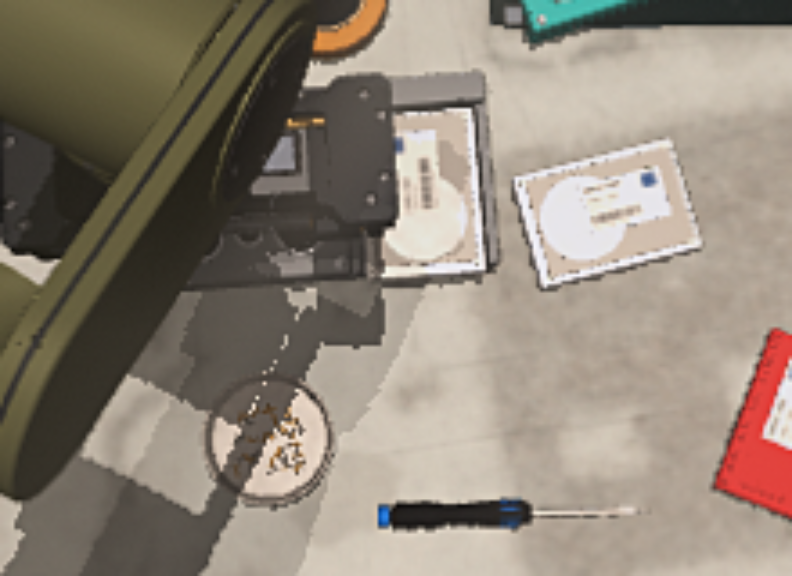

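View pics/side3.png

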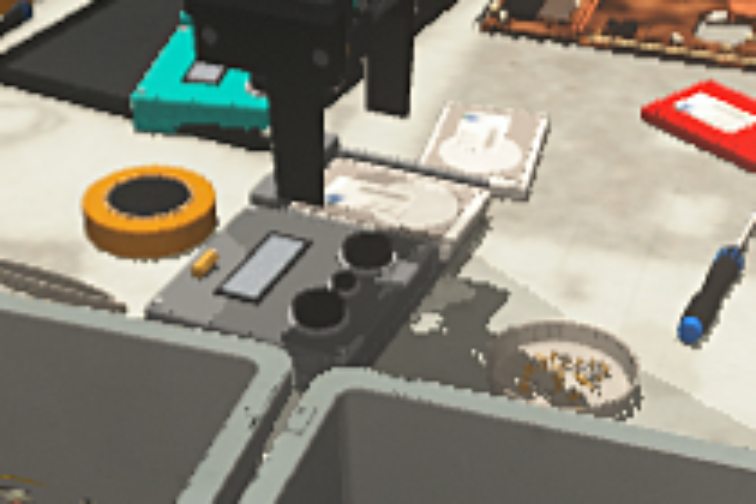

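The drive is home: its rear edge is against the rear block at top (430,180), and the fingertip stopped at dock x = -66, which is the expected spot. Next I'll lower the open fingers to just above the keys and check that they straddle both.

```bash
python3 - <<'E'
from h import *
robot.movel(D(-.024,.047,.056),velocity=.12)
print(status.get_time_s(),status.get_eef_pos(),status.get_ft_force())
s=snapshot("side"); c=s["pixels"]; cv2.imwrite("pics/side4.png",cv2.resize(c[180:270,260:370],None,fx=6.5,fy=6.5,interpolation=cv2.INTER_CUBIC))
for y in(.047+.0475,.047-.0475): print([proj(s,D(-.024+dx,y,.042)).round(1) for dx in(-.01,.01)])
print('keys',[proj(s,D(-.024,y,.038)).round(1) for y in(.077,.017,.047)])
E
```

```text
8.775 [ 0.47191778 -0.26473095  0.05636379] [-0.32413802  0.1359119   0.09950288]
[array([299.4, 237.3]), array([289.1, 234.6])]
[array([320.8, 211.8]), array([311.3, 209.6])]
keys [array([298.6, 232.8]), array([312.3, 216.8]), array([305.7, 224.6])]
```

View pics/side4.png

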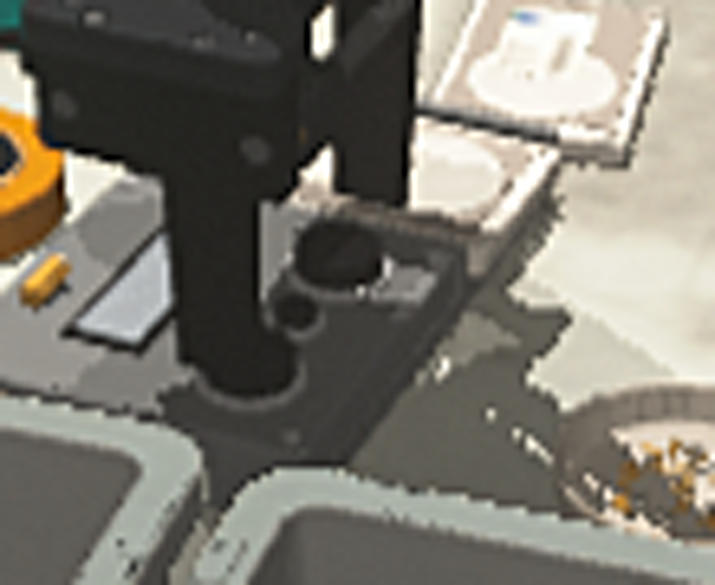

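```bash
python3 - <<'E'
from h import *
s=snapshot("side"); g=cv2.cvtColor(s["pixels"],cv2.COLOR_BGR2GRAY)
P=[];G=[]
for v in range(180,262):
    for u in range(270,345):
        if s["depth"][v,u]>0: P.append(inD(bydepth(s,u,v)));G.append(g[v,u])
P=np.array(P);G=np.array(G)
def med(m): q=P[m]; return len(q),np.median(q,0).round(4),q.min(0).round(4),q.max(0).round(4)
# left finger outer face
m=(P[:,2]>.05)&(P[:,2]<.075)&(P[:,1]>.08)&(P[:,0]<.01)&(P[:,0]>-.06); print('L finger face',med(m))
m=(P[:,2]>.048)&(P[:,2]<.075)&(P[:,1]<.03)&(P[:,1]>-.03)&(P[:,0]<.01)&(P[:,0]>-.06); print('R finger (outer/inner?)',med(m))
m=(P[:,2]>.0355)&(P[:,2]<.0405)&(P[:,1]<.04)&(P[:,1]>.002)&(np.abs(P[:,0]+.024)<.016); print('R key',med(m))
m=(P[:,2]>.0335)&(P[:,2]<.037)&(np.abs(P[:,1]-.047)<.009)&(np.abs(P[:,0]+.024)<.009)&(G<70); print('small',med(m))
print(inD(status.get_eef_pos()))
E
```

```text
L finger face (145, array([-0.0249,  0.1014,  0.0635]), array([-0.0359,  0.096 ,  0.0505]), array([-0.0114,  0.1043,  0.0749]))
R finger (outer/inner?) (139, array([-0.0256, -0.0012,  0.0609]), array([-0.0357, -0.0095,  0.0481]), array([-0.0124,  0.0013,  0.075 ]))
R key (87, array([-0.0238,  0.0193,  0.0377]), array([-0.0344,  0.0056,  0.0356]), array([-0.0108,  0.0314,  0.0393]))
small (19, array([-0.0231,  0.049 ,  0.035 ]), array([-0.0278,  0.0427,  0.0338]), array([-0.018 ,  0.0543,  0.0367]))
[-0.02312946  0.0465132   0.05720975]
```

In the side depth, the right finger's inner face agrees with the robot reading. The right key sits about 2 mm further toward +y than assumed, so I'll shift by 2 mm and lower the open fingers around both keys.

```bash
python3 - <<'E'
from h import *
robot.movel(D(-.024,.049,.056),velocity=.05)
f0=status.get_ft_force()
r=robot.movel(D(-.024,.049,.0485),velocity=.02,threshold=2.5)
f1=status.get_ft_force()
print(r,status.get_time_s(),inD(status.get_eef_pos()).round(4),np.round(f0,2),np.round(f1,2),status.get_ft_torque())
s=snapshot("side"); c=s["pixels"]; cv2.imwrite("pics/side5.png",cv2.resize(c[180:270,260:370],None,fx=6.5,fy=6.5,interpolation=cv2.INTER_CUBIC))
E
```

```text
False 9.65 [-0.0242  0.049   0.0482] [-0.52 -0.31  0.6 ] [-0.57 -0.46  0.74] [0.08880953 0.06904144 0.07474283]
```

View pics/side5.png

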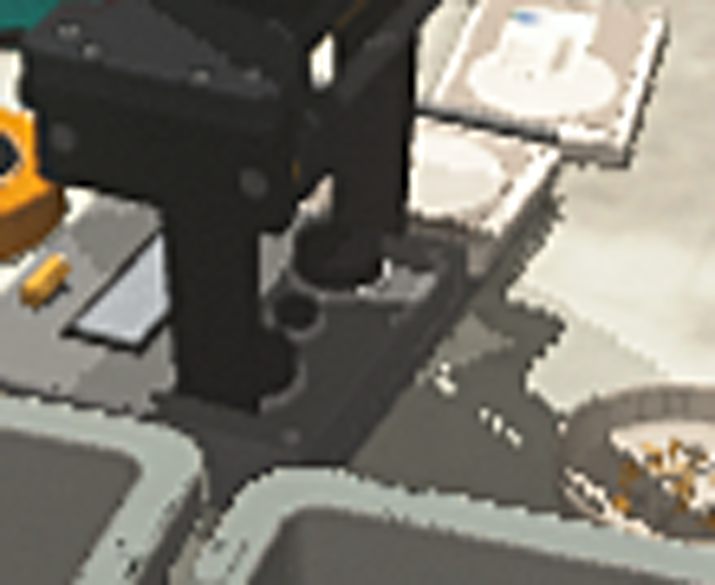

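The fingers straddle the keys with no contact force (left finger at (215,400) in front of the left key, right finger behind the right key). Closing now.

```bash
python3 - <<'E'
from h import *
robot.close_gripper()
print(status.get_time_s(),status.get_width(),inD(status.get_eef_pos()).round(4),np.round(status.get_ft_force(),2),np.round(status.get_ft_torque(),2))
s=snapshot("side"); c=s["pixels"]; cv2.imwrite("pics/side6.png",cv2.resize(c[180:270,260:370],None,fx=6.5,fy=6.5,interpolation=cv2.INTER_CUBIC))
E
```

```text
10.0833 0.08397726665373999 [-0.0239  0.0476  0.0487] [-0.48 -4.69 -1.87] [-0.78  0.17  0.01]
```

View pics/side6.png

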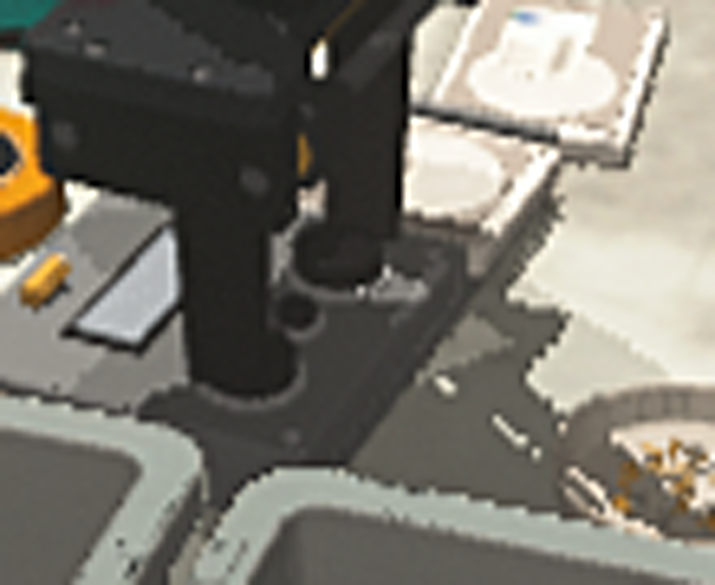

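Width is 84 mm, so both keys are held from outside. I'll ride down in small steps, watching the force for the springs and then the rigid stop.

```bash
python3 - <<'E'
from h import *
for z in(.0465,.0445,.0430,.0420):
    r=robot.movel(D(-.024,.0478,z),velocity=.02,threshold=15)
    p=inD(status.get_eef_pos()); print(r,z,status.get_time_s(),round(status.get_width(),5),p.round(4),np.round(status.get_ft_force(),2))
    if r: break
E
```

```text
False 0.0465 10.4 0.0834 [-0.0239  0.0475  0.0468] [-1.94 -1.41  1.91]
False 0.0445 10.65 0.08395 [-0.0239  0.0475  0.0448] [-2.65 -2.9   3.44]
False 0.043 10.9 0.08368 [-0.0238  0.0476  0.0433] [-2.42 -2.25  5.2 ]
False 0.042 11.15 0.08348 [-0.0238  0.0475  0.0426] [-2.34 -2.5   6.96]
```

```bash
python3 - <<'E'
from h import *
for z in(.0413,.0406,.0398):
    r=robot.movel(D(-.024,.0478,z),velocity=.02,threshold=15)
    p=inD(status.get_eef_pos()); F=status.get_ft_force(); print(r,z,status.get_time_s(),round(status.get_width(),5),p.round(4),np.round(F,2))
    if r or F[2]>14: break
s=snapshot("side"); c=s["pixels"]; cv2.imwrite("pics/side7.png",cv2.resize(c[180:270,260:370],None,fx=6.5,fy=6.5,interpolation=cv2.INTER_CUBIC))
E
```

```text
False 0.0413 11.4 0.08392 [-0.0238  0.0475  0.0424] [-4.87 -1.45 10.33]
False 0.0406 11.65 0.08347 [-0.0238  0.0475  0.0423] [-5.48  0.08 12.82]
False 0.0398 11.9 0.08397 [-0.0238  0.0475  0.0422] [-8.44  0.66 19.45]
```

View pics/side7.png

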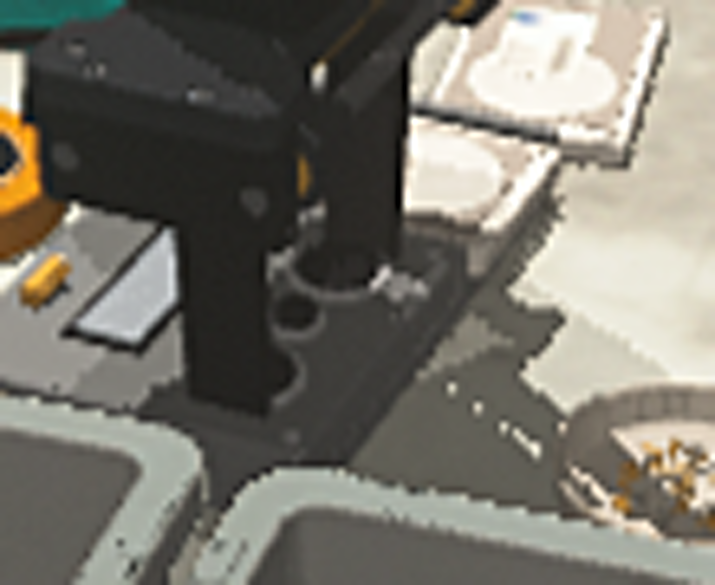

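The position is now stuck while the force climbs, so something rigid was reached. The keys look sunk, but I'll check their height by depth to be sure it isn't the panel. The keys stay held meanwhile.

```bash
python3 - <<'E'
from h import *
def kz():
    s=snapshot("side"); P=np.array([inD(bydepth(s,u,v)) for v in range(205,250) for u in range(285,330)])
    g=np.array([s["pixels"][v,u].mean() for v in range(205,250) for u in range(285,330)])
    for n,y,r in(("R",.0185,.009),("L",.078,.009),("S",.048,.004),("panel",-.008+.047,.004)):
        x0=-.024 if n!="panel" else -.045
        m=(np.hypot(P[:,0]-x0,P[:,1]-y)<r)&(P[:,2]<.042); q=P[m]; print(n,len(q),np.median(q[:,2]).round(4) if len(q) else None, (np.percentile(q[:,2],[25,75]).round(4) if len(q) else ''))
for i in range(2): kz()
print(status.get_time_s(),np.round(status.get_ft_force(),2),inD(status.get_eef_pos()).round(4))
E
```

```text
R 36 0.0318 [0.0311 0.0322]
L 11 0.0312 [0.031  0.0318]
S 7 0.0349 [0.0341 0.0352]
panel 6 0.028 [0.0277 0.0287]
R 39 0.0316 [0.0312 0.0322]
L 11 0.0323 [0.0318 0.0326]
S 10 0.0346 [0.0341 0.0353]
panel 8 0.0277 [0.0274 0.028 ]
12.05 [-8.12  1.36 17.87] [-0.0237  0.0475  0.0423]
```

Both large keys read about 32 mm, which is 6 mm down. The small key is at 35 mm, untouched. Now I'll hold, then ride back up in steps to measure the travel to the upper stop.

```bash
python3 - <<'E'
from h import *
robot.wait(1.3); print('hold',status.get_time_s(),np.round(status.get_ft_force(),2),inD(status.get_eef_pos()).round(4))
robot.wait(1.5); print('hold',status.get_time_s(),np.round(status.get_ft_force(),2),inD(status.get_eef_pos()).round(5))
for z in(.0425,.0440,.0455,.0465,.0472,.0478,.0483,.0488,.0493):
    robot.movel(D(-.024,.0478,z),velocity=.02)
    F=status.get_ft_force(); print(z,inD(status.get_eef_pos()).round(5)[2],np.round(F,2))
    if F[2]<-5: break
print(status.get_time_s())
E
```

```text
hold 13.35 [-8.34  2.3  17.27] [-0.0237  0.0475  0.0423]
hold 14.85 [-8.26  1.11 17.02] [-0.02373  0.04751  0.04227]
0.0425 0.04305 [-3.21 -1.81  4.6 ]
0.044 0.04422 [-2.96 -1.74  4.33]
0.0455 0.04552 [-2.04 -2.81  3.6 ]
0.0465 0.04654 [-2.12 -4.62  3.25]
0.0472 0.04721 [-0.72 -4.21  2.33]
0.0478 0.04778 [-1.01 -5.2   0.94]
0.0483 0.04821 [-0.56 -4.7   1.37]
0.0488 0.04863 [-0.51 -5.93  1.27]
0.0493 0.04875 [ 0.92 -6.98 -1.95]
17.1333
```

The travel to the upper stop is about 6.4 mm including elastic give, which agrees with a full 6 mm stroke held for over 2.5 s. Now I'll release, withdraw and check.

```bash
python3 - <<'E'
from h import *
robot.open_jaws()
print(status.get_width(),np.round(status.get_ft_force(),2))
robot.movel(D(-.024,.0485,.16),velocity=.2)
robot.move_to(np.array([.30,-.55,.25]),Q(-1))
print(status.get_time_s(),status.get_eef_pos())
for n in("top","side"):
    s=snapshot(n); c=s["pixels"]; cv2.imwrite(f"pics/{n}8.png",cv2.resize(c[150:310,200:420] if n=="top" else c[150:290,210:420],None,fx=3.6,fy=3.6))
    P=np.array([inD(bydepth(s,u,v)) for v in range(180,260) for u in range(240,345)])
    for k,y,r in(("R",.0185,.009),("L",.078,.009),("S",.048,.004)):
        m=(np.hypot(P[:,0]+.024,P[:,1]-(y if n=="side" else y-.003))<r); print(n,k,np.median(P[m][:,2]).round(4))
    if n=="top":
        for uv in[(301.5,180),(335,220)]: pass
E
```

```text
0.09484358492253893 [ 0.13 -0.19 -0.17]
19.6167 [ 0.30064614 -0.54898623  0.24902705]
top R 0.0373
top L 0.0372
top S 0.0347
side R 0.0378
side L 0.0375
side S 0.0345
```

View pics/top8.png

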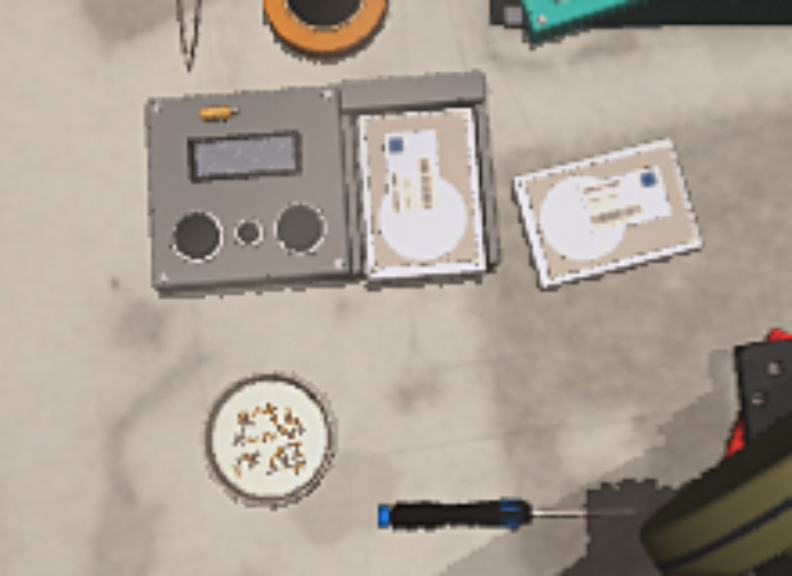

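View pics/side8.png

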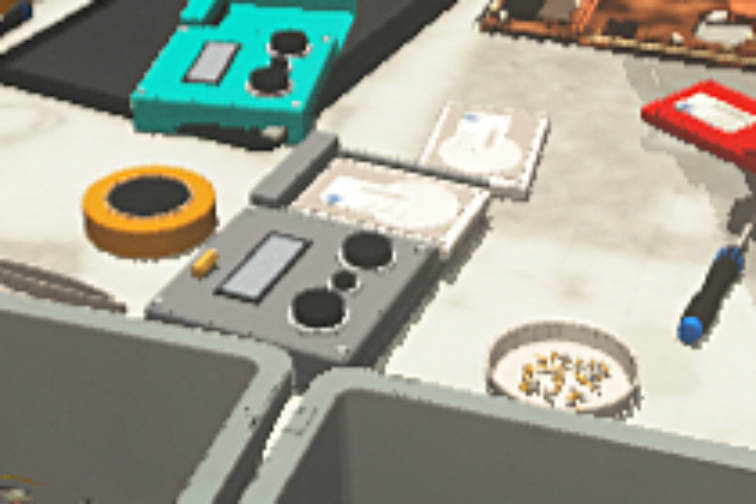

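The top view shows the drive home, with its rear edge against the block at crop (415,108). All three keys are up, and the bystanders look unmoved. I'll do one numeric check of the drive, then hand in.

```bash
python3 - <<'E'
from h import *
s=snapshot("top")
for c in[(362,116),(475,109),(485,272),(369,276)]: print(inD(onplane(s,200+c[0]/3.6,150+c[1]/3.6,.023)).round(4))
order.job_done(); print(status.get_time_s())
E
```

```text
[ 0.043 -0.025  0.023]
[ 0.0424 -0.0925  0.023 ]
[-0.0559 -0.0906  0.023 ]
[-0.0533 -0.023   0.023 ]
the job is handed in; nothing more can be done
the job is handed in; nothing more can be done
```

I pushed the drive home, pressed both large keys fully down together, let them come back up, and handed the job in at about 20 s. No verdict was reported.

- **Drive:** I pushed it with the closed fingertips until it met the rear stop. In the last top view its rear end is at dock x ≈ 43 mm (stop at 44) and its front at about -55 mm (home is -56).
- **Keys:** The jaws can only open or close fully, so a 46 mm opening was not possible. I closed the fingers on the outer sides of the two large keys, one fingertip on each, and carried both down by grip friction rather than pressing on their tops. Both read about 32 mm high when down, about 6 mm below their up position, and were held there for over 2.5 s.
- **After release:** Both large keys are back up at about 37.5 mm. The small key stayed at about 35 mm throughout. The other things look unmoved by eye in the last pictures, and the arm is clear of everything.

**Doubts and disagreements:**
- The two cameras disagreed by about 5 mm in y on the keys. I settled it by comparing the fingers with the keys in the side view's depth.
- At the bottom of the stroke the fingertips were within about 0.3 mm of the panel. Force alone could not tell the key stops from the panel, so full depth rests on the measured key heights and the roughly 6.4 mm of travel (including elastic give) on the way back up.
- Before closing, I tried `close_gripper` with a width argument. Both calls were rejected and nothing moved.

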